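# Snap the dust cover shut on a clutch drum

### The arm

A 6-joint arm with a two-finger parallel gripper is mounted at the origin on the work surface. World frame = base frame: x ahead of the robot, y to its left, z up, the work surface at z = 0. Lengths are in m, angles in rad, forces in N, time in s.
With the tool pointing down it reaches from about 0.25 to 0.725 m from the base axis. Payload 9.7 kg.
Tool frame: the origin (TCP) lies midway between the tips of the shut fingers; the grasp point (between the pads) lies 19 mm behind it; z points along the fingers, y is the direction in which the jaws open and shut (so a half turn about z gives the same grasp; the last joint's range is limited). The gripper opens to 85 mm and grips with 20 to 120 N. Pads are 22 mm wide; open, the fingers measure 114 mm over their backs; the gripper's body (76 mm by 85 mm) begins 54 mm behind the grasp point. The pads swing forward as they close: fully open they stand 13 mm farther back than shut.
Start: joints at [-1.209, 0.087, 0.176, 1.66, 0, 1.571], TCP at [0.195, -0.514, 0.231] pointing down, gripper open.
Joint ranges: [-3.13, 3.13], [-0.85, 1.81], [-1.15, 1.24], [-2.2, 2.28], [-1.44, 1.52], [-3.14, 3.14]. Speed limits (rad/s): [2.22, 2.22, 2.57, 3.14, 3.14, 3.14].

### API

Orientations are given as [roll, pitch, yaw] about the fixed x, y, z axes, in that order (R = Rz(yaw) Ry(pitch) Rx(roll)).
In Python, from rig import * gives the robot as it stands.
- The arm moves only by the tool arm_command, never from a script. Its argument "increments" is one flat list of numbers, 7 for each row, row after row: the turn, a rotation vector about the tool's x, y, z in rad, then the shift along the tool's x, y, z in m, then the closure, from 0 (fully open) to 1 (shut). A call has 1 to 5 rows; each row shifts and turns the pose as measured when the row begins, along the tool's axes as they then stand; what a row does not reach is not made up. A row lasts 1/12 s, in which the tool goes at most 41.7 mm and 7.16 degrees, less where a joint would pass 70% of its speed; a pose out of reach is approached as far as the arm can. A call is refused whole if a number of a shift passes 0.0417 or a number of a turn 0.125, either way. A call with a gripper value outside its range is refused whole. The fingers move at their own pace and stop on an object; the grip force is fixed at half the most. Time passes only in rows, so rows that do not move let the fingers close. It gives the time, the measured TCP pose, the force and the opening at its end, in the units of the state.
- observe(): the state, without advancing time (a new reading comes with each control period).
- snapshot(name): name is "scene" or "top" or "wrist"; returns a dict with "image" (400x640x3 uint8, blue, green, red), "K" (3x3 intrinsics, pixels), "rvec" (rotation vector, rad) and "tvec" (3), from world to camera coordinates, as OpenCV has them. Camera axes: x right, y down, z forward; pixel columns grow to the right and rows downward; lengths in m; the calibration is good to about 2 mm. A picture is of the moment at which its call begins. There is no depth.
- hand_in(): hands the job in, once; it reports no verdict.
The state is a dict: "time": time; "joint_positions": joint angles; "joint_velocities": joint speeds; "joint_efforts": joint torques, N m; "tcp_pos": TCP position; "tool_rot": TCP orientation; "force": force on the tool from outside, world axes, zero at the start; "moment": the same for the moment, N m; "gripper_width": opening from 0.0 (shut) to 1.0 (fully open).
Only numpy, scipy, OpenCV 4.12 (cv2) and the standard library are available. Lean on these libraries where they do the work, as an engineer would, in place of code of your own. Each camera call takes 0.05 s, during which the arm holds its last target.

### The job

Close the snap-fit dust cover on the clutch drum: with the fingertips, press down around its yellow rim section by section until all six have clicked down flush with the blue centre disc; one or two may be down already. Only press: do not pick up, tip or shove the drum, leave the socket, bearing ring, bottle and cutters where they are, and finish with the hand clear.

Things in the scene. Friction and masses are not known exactly. Their poses are not given: they have to be found in the camera images.
- drum: Steel clutch drum standing loose on the bench: cylinder 140 mm across, 62 mm high, about 3 kg, with a snap-fit cover 149 mm across: a fixed blue centre disc (90 mm across, top 70 mm above the origin) ringed by six yellow rim sections. Origin: centre of the underside; z up, x towards section 1. A red band round the drum shows under each section that is not shut.
- section1 (a joint): Travel of rim section 1 straight down, m: 0 = up, 8 mm proud of the blue disc; 0.008 = shut, flush, on a hard stop. It resists with 8 to 10 N at first, gives way past half travel (0.004), clicks down by itself and stays; let go before that, it springs back to 0. Sections are alike; 2 and 5 may be shut at the start.
- section1_top (a point): Where to press section 1: middle of its flat top (small black mark), 60 mm from the drum's axis, 78 mm above the bench when up, 70 mm when shut. The section is a slice of ring 46.5 to 74.5 mm from the axis, 56 degrees (about 58 mm) long; a fingertip anywhere on it works it. z up, x outwards from the drum's axis.
- section2 (a joint): The same for rim section 2, 60 degrees anticlockwise from section 1 (seen from above).
- section2_top (a point): Middle of the flat top of rim section 2, as for section 1.
- section3 (a joint): The same for rim section 3, 120 degrees anticlockwise from section 1 (seen from above).
- section3_top (a point): Middle of the flat top of rim section 3, as for section 1.
- section4 (a joint): The same for rim section 4, 180 degrees anticlockwise from section 1 (seen from above).
- section4_top (a point): Middle of the flat top of rim section 4, as for section 1.
- section5 (a joint): The same for rim section 5, 240 degrees anticlockwise from section 1 (seen from above).
- section5_top (a point): Middle of the flat top of rim section 5, as for section 1.
- section6 (a joint): The same for rim section 6, 300 degrees anticlockwise from section 1 (seen from above).
- section6_top (a point): Middle of the flat top of rim section 6, as for section 1.
- socket: Bystander: steel socket, cylinder 32 mm across, 60 mm high, standing; origin at the centre of its underside.
- bearing: Bystander: steel bearing ring lying flat, 76 mm across, 18 mm high; origin at the centre of its underside.
- lube: Bystander: pink squeeze bottle with blue cap, 54 mm across, 125 mm high, standing; origin at the centre of its underside.
- cutters: Bystander: side cutters with orange handles lying flat along their x axis, about 130 mm long, 14 mm high; origin on the bench near the middle.

How it is judged:
By the outcome, as a careful person would: the job done as asked, in the order asked, and still so for the second after the job is handed in, with the robot touching nothing.
It also fails if it takes over 51 s, if anything falls off the work surface, if the arm or the gripper's body presses on something with over 40 N, if the wrist force passes 120 N, or if a joint passes its speed limit or range.

## Working session

There is one attempt and no reset: what is moved stays moved. The work goes in short steps, Python scripts to look and compute and a tool call to move; the robot and the scene stay as the last step left them, time stands still between calls to the robot, and variables do not carry over. Pictures are saved under pics/ and viewed, and the job is handed in when it is done.

Besides the shell and the picture viewer there is one more tool, called after ">>>" by a JSON object that holds its "api" and its "payload". arm_command: Moves the arm, as the interface text tells. Its arguments: {"type":"object","properties":{"increments":{"type":"array","items":{"type":"number"}}},"required":["increments"]}

```bash
mkdir -p pics; python3 - <<'E'
from rig import *
import cv2,pickle
s=observe();print(s)
for n in ("scene","top"):
    d=snapshot(n);cv2.imwrite(f"pics/{n}0.png",d["image"]);pickle.dump(d,open(f"{n}0.pkl","wb"))
E
```

```text
{'time': 0.0, 'joint_positions': array([-1.20898245e+00,  8.74632583e-02,  1.75120883e-01,  1.65979101e+00,
       -1.29908515e-05,  1.57076064e+00]), 'joint_velocities': array([-5.62169227e-04, -1.00518182e-04,  7.48258391e-04, -8.13656641e-04,
        4.86246888e-05, -4.17479162e-04]), 'joint_efforts': array([ 6.63362644e-04, -5.20389819e+01,  4.64806831e+01,  1.62132690e-02,
        4.04433308e-05, -1.31137895e-05]), 'tcp_pos': array([ 0.19459938, -0.51417734,  0.23057452]), 'tool_rot': array([-3.14025560e+00,  1.29431267e-05,  3.61849576e-01]), 'force': array([-0.43550267, -0.47678374, -0.71655   ]), 'moment': array([-0.01521462,  0.01984075,  0.01165526]), 'gripper_width': 0.9986979100295686}
```

View pics/scene0.png

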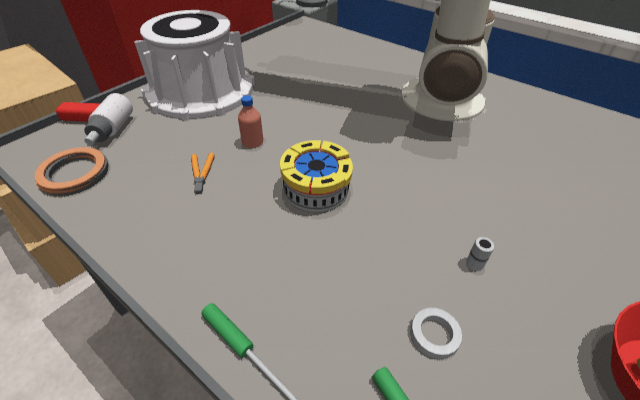

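View pics/top0.png

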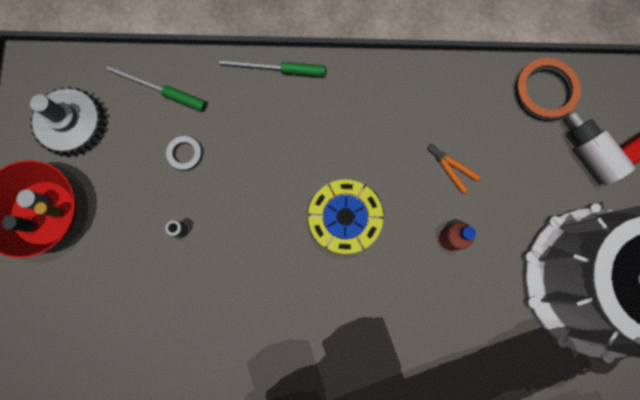

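```bash
cat > h.py <<'E'
import numpy as np,cv2
def ray(d,uv,z):
    R,_=cv2.Rodrigues(np.array(d["rvec"],float));t=np.array(d["tvec"],float).reshape(3)
    p=cv2.undistortPoints(np.array(uv,float).reshape(-1,1,2),np.array(d["K"],float),None).reshape(-1,2)
    c=-R.T@t; v=np.c_[p,np.ones(len(p))]@R
    return c+v*((z-c[2])/v[:,2])[:,None]
def masks(im):
    h=cv2.cvtColor(im,cv2.COLOR_BGR2HSV)
    y=cv2.inRange(h,(22,120,90),(36,255,255)); b=cv2.inRange(h,(105,130,60),(125,255,255)); r=cv2.inRange(h,(0,150,80),(8,255,255))|cv2.inRange(h,(173,150,80),(180,255,255))
    return y,b,r
E
python3 - <<'E'
from h import *;import pickle
for n in ("top","scene"):
    d=pickle.load(open(n+"0.pkl","rb"));y,b,r=masks(d["image"])
    pts=cv2.findNonZero(y).reshape(-1,2);m=np.median(pts,0);pts=pts[np.linalg.norm(pts-m,axis=1)<60]
    hull=cv2.convexHull(pts);(c,ax,a)=cv2.fitEllipse(hull.astype(np.float32));print(n,c,ax,a)
    print(ray(d,c,.078),ray(d,c,.07))
    bb=cv2.findNonZero(b).reshape(-1,2);bb=bb[np.linalg.norm(bb-m,axis=1)<30];cb=cv2.fitEllipse(cv2.convexHull(bb).astype(np.float32));print('blue',cb[0],ray(d,cb[0],.07))
    # dark marks
    g=cv2.inRange(d["image"],(0,0,0),(60,60,60));M=np.zeros_like(g);cv2.fillConvexPoly(M,hull,255)
    k,l,s,ce=cv2.connectedComponentsWithStats(g&M)
    for i in range(1,k):
        if s[i,4]>4:
            P=ray(d,ce[i],.078)[0];print(s[i,4],ce[i].round(1),P.round(4))
    x,yy=map(int,c);cv2.imwrite(f"pics/{n}_crop.png",cv2.resize(d["image"][yy-55:yy+55,x-65:x+65],None,fx=5,fy=5,interpolation=2))
E
```

```text
top (345.1135559082031, 216.39813232421875) (74.53492736816406, 75.30825805664062) 85.96968078613281
[[ 0.53418644 -0.04436131  0.078     ]] [[ 0.53527595 -0.04487954  0.07      ]]
blue (345.06170654296875, 216.46099853515625) [[ 0.53514633 -0.04477671  0.07      ]]
30 [346.5 186. ] [ 0.596  -0.0465  0.078 ]
30 [319.7 199.8] [0.5667 0.0069 0.078 ]
30 [371.9 201.9] [ 0.5647 -0.0977  0.078 ]
195 [345.2 216.3] [ 0.5344 -0.0445  0.078 ]
32 [318.4 230.3] [0.5053 0.0082 0.078 ]
33 [371.2 231.8] [ 0.5045 -0.0963  0.078 ]
29 [344.3 246. ] [ 0.4753 -0.0435  0.078 ]
scene (316.1644592285156, 166.62588500976562) (52.89942932128906, 74.35607147216797) 92.51203918457031
[[ 0.5480124  -0.03593675  0.078     ]] [[ 0.54066163 -0.04173496  0.07      ]]
blue (316.3067626953125, 164.33859252929688) [[ 0.53480679 -0.04603294  0.07      ]]
20 [306.2 144.8] [ 0.505  -0.0978  0.078 ]
21 [334.2 148. ] [ 0.4758 -0.0443  0.078 ]
27 [287.3 158.4] [ 0.5653 -0.0984  0.078 ]
5 [311.2 156. ] [ 0.528  -0.0652  0.078 ]
5 [326.  157.2] [ 0.5116 -0.0388  0.078 ]
125 [316.1 164.7] [ 0.5435 -0.0396  0.078 ]
27 [345.3 167.9] [0.5141 0.012  0.078 ]
32 [296.2 176.7] [ 0.5963 -0.0473  0.078 ]
28 [326.7 180.5] [0.5675 0.0058 0.078 ]
```

View pics/scene_crop.png

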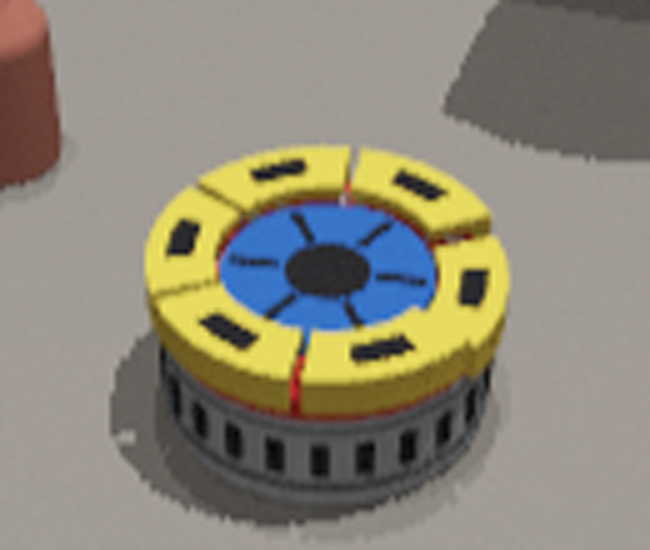

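View pics/top_crop.png

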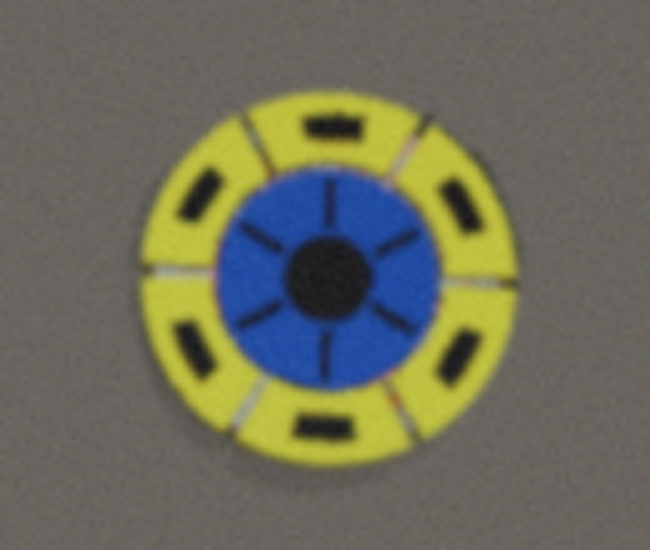

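>>> {"api": "arm_command", "payload": {"increments": [0,0,0,0.033,-0.021,0,1,0,0,0,0.033,-0.021,0,1,0,0,0,0.033,-0.021,0,1,0,0,0,0.033,-0.021,0,1,0,0,0,0.033,-0.021,0,1]}}

```text
time: 0.52
tcp_pos: [0.3111, -0.3568, 0.2265]
tool_rot: [-3.135, 0.002, 0.35]
force: [0.0, -1.0, -0.1]
gripper_width: 0.298
```

>>> {"api": "arm_command", "payload": {"increments": [0,0,0,0.033,-0.021,0,1,0,0,0,0.033,-0.021,0,1,0,0,0,0.033,-0.021,0,1,0,0,0,0.033,-0.021,0,1,0,0,0,0.033,-0.021,0,1]}}

```text
time: 0.93
tcp_pos: [0.4331, -0.1926, 0.2257]
tool_rot: [-3.135, 0.003, 0.349]
force: [0.8, -1.1, -0.2]
gripper_width: 0.002
```

>>> {"api": "arm_command", "payload": {"increments": [0,0,0,0.033,-0.021,0.01,1,0,0,0,0.033,-0.021,0.02,1,0,0,0,0.02,-0.013,0.03,1,0,0,0,0,0,0,1]}}

```text
time: 1.27
tcp_pos: [0.498, -0.1043, 0.1655]
tool_rot: [-3.135, 0.0, 0.355]
force: [-0.1, 0.6, -1.3]
gripper_width: -0.001
```

```bash
cat > go.py <<'E'
from rig import *
from h import *
import sys
from scipy.spatial.transform import Rotation as Ro
s=observe();R=Ro.from_euler('xyz',s['tool_rot'])
T={'A':(.596,-.0462),'B':(.567,.0065),'C':(.505,.009),'D':(.4752,-.044),'E':(.505,-.097),'F':(.565,-.098)}
print(s['time'],s['tcp_pos'].round(4),s['force'].round(1))
W=Ro.from_euler('xyz',[np.pi,0,s['tool_rot'][2]])
print('turn',(R.inv()*W).as_rotvec().round(4))
for a in sys.argv[1:]:
    x,y=T[a]; print(a,R.inv().apply(np.array([x,y,.1])-s['tcp_pos']).round(4))
E
python3 go.py E F A B D
```

```text
1.2667 [ 0.498  -0.1043  0.1655] [-0.1  0.6 -1.3]
turn [-0.0065  0.0003 -0.    ]
E [ 0.0091 -0.004   0.0655]
F [0.065  0.0177 0.0653]
A [ 0.1121 -0.0201  0.0656]
B [ 0.1032 -0.0796  0.066 ]
D [-0.0004 -0.0641  0.0659]
```

>>> {"api": "arm_command", "payload": {"increments": [-0.006,0,0,0.009,-0.004,0.03,1,0,0,0,0,0,0.03,1,0,0,0,0,0,0.008,1,0,0,0,0,0,0,1]}}

```text
time: 1.6
tcp_pos: [0.5052, -0.0952, 0.095]
tool_rot: [-3.141, 0.002, 0.359]
force: [-0.3, -0.7, 0.8]
gripper_width: -0.004
```

```bash
python3 go.py E;python3 - <<'E'
from rig import *
import cv2
cv2.imwrite("pics/s1.png",snapshot("scene")["image"][100:230,230:420].repeat(4,0).repeat(4,1))
E
```

```text
1.6 [ 0.5052 -0.0952  0.095 ] [-0.3 -0.7  0.8]
turn [-0.0007  0.0017 -0.    ]
E [-0.0008  0.0016 -0.005 ]
```

View pics/s1.png

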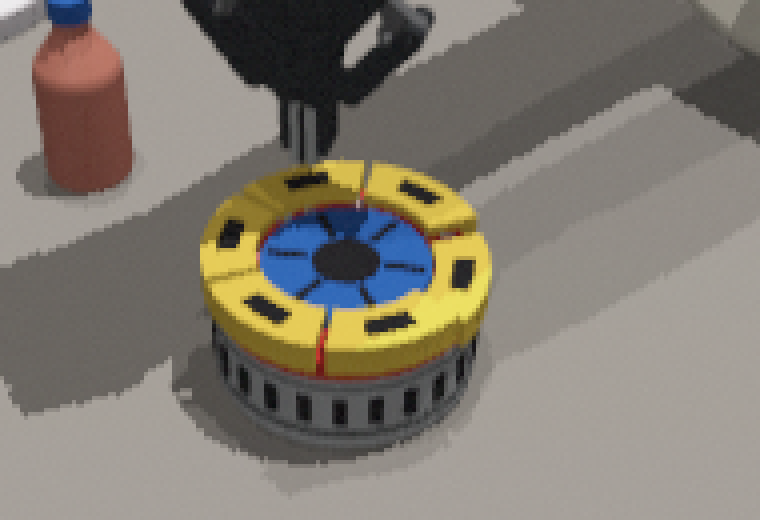

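The fingertips stand about 17 mm above the back-left section, whose mark is at crop pixel (307,181). Only the right section, with its mark at (462,273), is already down. I'll press now.

>>> {"api": "arm_command", "payload": {"increments": [0,0.002,0,-0.001,0.002,0.01,1,0,0,0,0,0,0.006,1,0,0,0,0,0,0.004,1,0,0,0,0,0,0.003,1]}}

```text
time: 1.98
tcp_pos: [0.5071, -0.1, 0.0771]
tool_rot: [3.138, -0.007, 0.356]
force: [-4.0, 2.1, 8.7]
gripper_width: -0.001
```

>>> {"api": "arm_command", "payload": {"increments": [0,0,0,0,0,0.004,1,0,0,0,0,0,0.004,1]}}

```text
time: 2.15
tcp_pos: [0.5077, -0.1004, 0.0709]
tool_rot: [3.137, -0.01, 0.355]
force: [0.4, 0.7, 0.4]
gripper_width: -0.0
```

>>> {"api": "arm_command", "payload": {"increments": [0,0,0,0,0,-0.02,1,0,0,0,0,0,-0.005,1,0,0,0,0,0,0,1]}}

```text
time: 2.4
tcp_pos: [0.507, -0.1008, 0.0956]
tool_rot: [3.138, -0.009, 0.355]
force: [-0.3, 0.1, -0.5]
gripper_width: 0.001
```

```bash
python3 go.py F A B D;python3 - <<'E'
from rig import *
import cv2
cv2.imwrite("pics/s2.png",snapshot("scene")["image"][100:230,230:420].repeat(4,0).repeat(4,1))
E
```

```text
2.4 [ 0.507  -0.1008  0.0956] [-0.3  0.1 -0.5]
turn [ 0.0038 -0.0089 -0.    ]
F [ 0.0554  0.0175 -0.0038]
A [ 0.1024 -0.0203 -0.0036]
B [ 0.0935 -0.0798 -0.0039]
D [-0.0101 -0.0643 -0.0047]
```

View pics/s2.png

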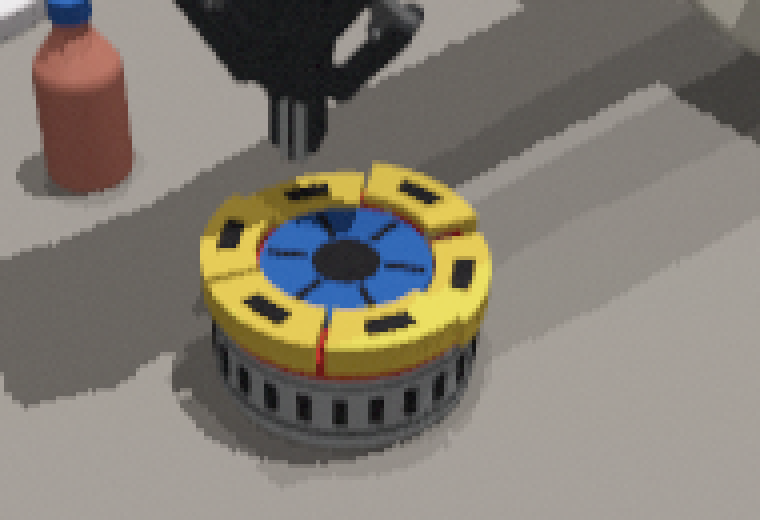

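The back-left section clicked: its mark moved from (307,181) to (307,192), and the drum has not moved. Next is F.

>>> {"api": "arm_command", "payload": {"increments": [0.004,-0.009,0,0.03,0.01,-0.004,1,0,0,0,0.026,0.008,0,1,0,0,0,0,0,0,1,0,0,0,0,0,0,1]}}

```text
time: 2.78
tcp_pos: [0.5653, -0.0981, 0.096]
tool_rot: [-3.139, 0.004, 0.354]
force: [-0.1, 0.9, 0.1]
gripper_width: -0.001
```

```bash
python3 go.py F
```

```text
2.7833 [ 0.5653 -0.0981  0.096 ] [-0.1  0.9  0.1]
turn [-0.0021  0.004  -0.    ]
F [-0.0002 -0.0002 -0.004 ]
```

>>> {"api": "arm_command", "payload": {"increments": [-0.002,0.004,0,0,0,0.01,1,0,0,0,0,0,0.008,1,0,0,0,0,0,0.004,1,0,0,0,0,0,0.004,1,0,0,0,0,0,0.003,1]}}

```text
time: 3.2
tcp_pos: [0.5646, -0.0982, 0.0688]
tool_rot: [3.139, -0.006, 0.354]
force: [-13.2, 2.7, 41.1]
gripper_width: -0.003
```

>>> {"api": "arm_command", "payload": {"increments": [0,0,0,0,0,-0.018,1,0,0,0,0,0,-0.009,1,0,0,0,0,0,0,1]}}

```text
time: 3.45
tcp_pos: [0.5627, -0.0983, 0.0972]
tool_rot: [3.138, -0.008, 0.353]
force: [0.4, 0.4, -0.1]
gripper_width: -0.004
```

```bash
python3 go.py A B D;python3 - <<'E'
from rig import *
import cv2
cv2.imwrite("pics/s3.png",snapshot("scene")["image"][100:230,230:420].repeat(4,0).repeat(4,1))
E
```

```text
3.45 [ 0.5627 -0.0983  0.0972] [ 0.4  0.4 -0.1]
turn [ 0.0034 -0.0076 -0.    ]
A [ 0.0493 -0.0374 -0.0026]
B [ 0.0403 -0.0969 -0.0029]
D [-0.0633 -0.0812 -0.0036]
```

View pics/s3.png

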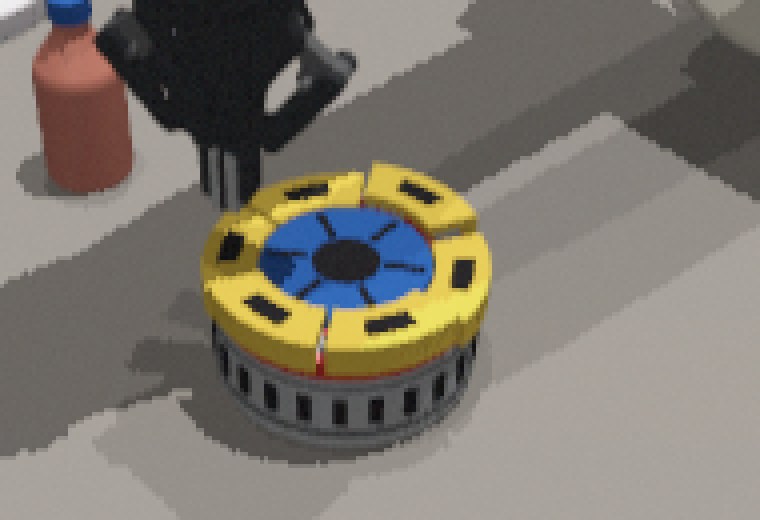

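F is down: its mark went from (230,234) to (230,246), and the drum is unmoved. Next is A.

>>> {"api": "arm_command", "payload": {"increments": [0.003,-0.008,0,0.025,-0.019,-0.002,1,0,0,0,0.024,-0.018,0,1,0,0,0,0,0,0,1,0,0,0,0,0,0,1]}}

```text
time: 3.83
tcp_pos: [0.5945, -0.0459, 0.094]
tool_rot: [-3.14, 0.005, 0.35]
force: [-0.2, 0.3, 0.5]
gripper_width: 0.003
```

```bash
python3 go.py A
```

```text
3.8333 [ 0.5945 -0.0459  0.094 ] [-0.2  0.3  0.5]
turn [-0.0013  0.0051 -0.    ]
A [ 0.0013  0.0008 -0.006 ]
```

>>> {"api": "arm_command", "payload": {"increments": [-0.001,0.005,0,0.001,0.001,0.009,1,0,0,0,0,0,0.006,1,0,0,0,0,0,0.003,1,0,0,0,0,0,0.003,1,0,0,0,0,0,0.002,1]}}

```text
time: 4.25
tcp_pos: [0.5946, -0.0479, 0.0691]
tool_rot: [-3.141, -0.002, 0.349]
force: [-9.2, 6.9, 32.7]
gripper_width: 0.0
```

>>> {"api": "arm_command", "payload": {"increments": [0,0,0,0,0,-0.018,1,0,0,0,0,0,-0.009,1,0,0,0,0,0,0,1]}}

```text
time: 4.5
tcp_pos: [0.5934, -0.0493, 0.0964]
tool_rot: [-3.14, -0.002, 0.347]
force: [0.0, -0.8, 0.5]
gripper_width: -0.003
```

```bash
python3 go.py B D;python3 - <<'E'
from rig import *
import cv2
cv2.imwrite("pics/s4.png",snapshot("scene")["image"][100:230,230:420].repeat(4,0).repeat(4,1))
E
```

```text
4.5 [ 0.5934 -0.0493  0.0964] [ 0.  -0.8  0.5]
turn [-0.0013 -0.0017  0.    ]
B [-0.0058 -0.0615 -0.0036]
D [-0.1093 -0.0452 -0.0038]
```

View pics/s4.png

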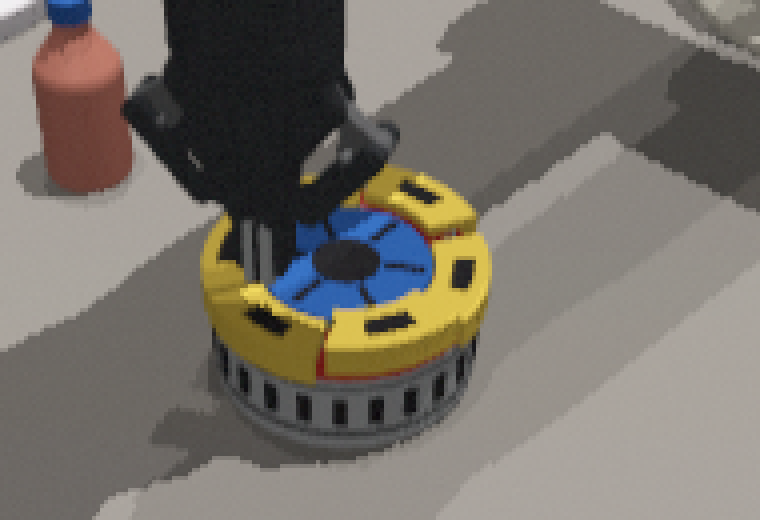

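A is down, with its mark now at (268,319) and the red band under it gone. Next is B.

>>> {"api": "arm_command", "payload": {"increments": [0,0,0,-0.003,-0.031,-0.002,1,0,0,0,-0.003,-0.03,0,1,0,0,0,0,0,0,1,0,0,0,0,0,0,1]}}

```text
time: 4.88
tcp_pos: [0.5645, 0.0058, 0.0928]
tool_rot: [-3.139, 0.003, 0.343]
force: [0.1, -0.1, 0.8]
gripper_width: -0.002
```

```bash
python3 go.py B
```

```text
4.8833 [0.5645 0.0058 0.0928] [ 0.1 -0.1  0.8]
turn [-0.0025  0.0033 -0.    ]
B [ 0.0025  0.0002 -0.0072]
```

>>> {"api": "arm_command", "payload": {"increments": [-0.002,0.003,0,0.002,0,0.008,1,0,0,0,0,0,0.006,1,0,0,0,0,0,0.003,1,0,0,0,0,0,0.003,1,0,0,0,0,0,0.002,1]}}

```text
time: 5.3
tcp_pos: [0.5675, 0.0049, 0.0689]
tool_rot: [-3.141, -0.001, 0.342]
force: [-13.0, 4.6, 38.0]
gripper_width: -0.001
```

>>> {"api": "arm_command", "payload": {"increments": [0,0,0,0,0,-0.018,1,0,0,0,0,0,-0.009,1,0,0,0,0,0,0,1]}}

```text
time: 5.55
tcp_pos: [0.5675, 0.0035, 0.0956]
tool_rot: [-3.141, -0.0, 0.34]
force: [0.6, 0.3, -0.3]
gripper_width: -0.0
```

```bash
python3 go.py D
```

```text
5.55 [0.5675 0.0035 0.0956] [ 0.6  0.3 -0.3]
turn [-0.001  -0.0002  0.    ]
D [-0.1028  0.014  -0.0045]
```

>>> {"api": "arm_command", "payload": {"increments": [0,0,0,-0.034,0.005,-0.006,1,0,0,0,-0.034,0.005,0,1,0,0,0,-0.03,0.004,0,1,0,0,0,0,0,0,1,0,0,0,0,0,0,1]}}

```text
time: 5.97
tcp_pos: [0.476, -0.0451, 0.0945]
tool_rot: [-3.138, 0.007, 0.339]
force: [0.5, 0.1, -0.1]
gripper_width: 0.001
```

```bash
python3 go.py D;python3 - <<'E'
from rig import *
import cv2
cv2.imwrite("pics/s5.png",snapshot("scene")["image"][100:230,230:420].repeat(4,0).repeat(4,1))
E
```

```text
5.9667 [ 0.476  -0.0451  0.0945] [ 0.5  0.1 -0.1]
turn [-0.0031  0.0069 -0.    ]
D [-0.0004 -0.0013 -0.0055]
```

View pics/s5.png

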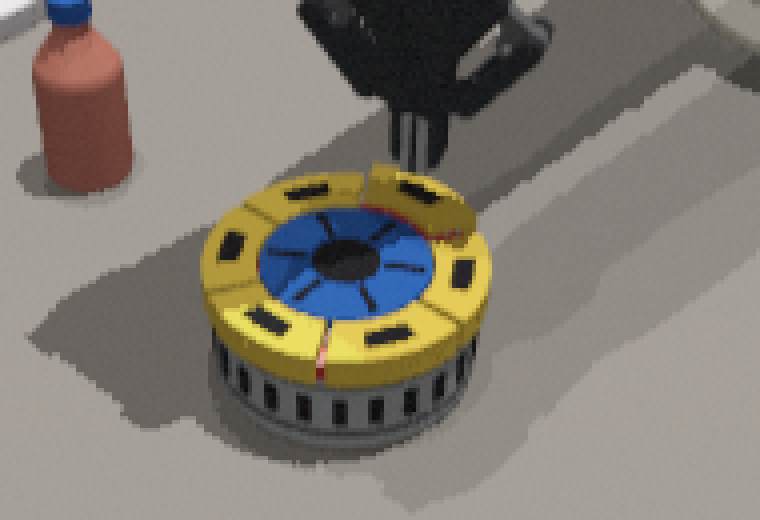

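B is down, with its mark at (388,335). Only D, with its mark at (418,193), is still up. The fingertips are above it.

>>> {"api": "arm_command", "payload": {"increments": [-0.003,0.007,0,0,-0.001,0.009,1,0,0,0,0,0,0.006,1,0,0,0,0,0,0.003,1,0,0,0,0,0,0.003,1,0,0,0,0,0,0.002,1]}}

```text
time: 6.43
tcp_pos: [0.4779, -0.0438, 0.0695]
tool_rot: [3.142, 0.001, 0.34]
force: [-6.8, -1.5, 18.6]
gripper_width: -0.003
```

Now I'll lift clear and back off towards the robot.

>>> {"api": "arm_command", "payload": {"increments": [0,0,0,0,0,-0.018,1,0,0,0,0,0,-0.03,1,0,0,0,0,0,-0.04,1,0,0,0,-0.02,0,-0.03,1,0,0,0,-0.035,0,-0.01,1]}}

```text
time: 6.85
tcp_pos: [0.4278, -0.0603, 0.1956]
tool_rot: [-3.136, 0.011, 0.344]
force: [0.5, -0.4, 0.9]
gripper_width: -0.0
```

>>> {"api": "arm_command", "payload": {"increments": [0,0,0,-0.035,0,0,1,0,0,0,-0.035,0,0,1,0,0,0,-0.015,0,0,1,0,0,0,0,0,0,1,0,0,0,0,0,0,1]}}

```text
time: 7.27
tcp_pos: [0.345, -0.0905, 0.2009]
tool_rot: [-3.14, 0.006, 0.345]
force: [0.6, -0.3, 0.5]
gripper_width: -0.0
```

```bash
python3 - <<'E'
from rig import *
from h import *
import pickle
for n in ("scene","top"):
    d=snapshot(n);pickle.dump(d,open(f"{n}9.pkl","wb"));o=pickle.load(open(f"{n}0.pkl","rb"))
    im=d["image"]
    cv2.imwrite(f"pics/{n}9.png",im);
    y,b,r=masks(im);y0,b0,r0=masks(o["image"])
    c=(316,165) if n=="scene" else (345,216)
    w=lambda m:m[c[1]-30:c[1]+45,c[0]-45:c[0]+45]
    print(n,"red",cv2.countNonZero(w(r)),"was",cv2.countNonZero(w(r0)))
    g=cv2.inRange(im,(0,0,0),(60,60,60))
    k,l,s,ce=cv2.connectedComponentsWithStats(g)
    for i in range(1,k):
        if 12<s[i,4]<45 and np.linalg.norm(ce[i]-c)<36: print(ce[i].round(1),ray(d,ce[i],.07)[0].round(4))
    if n=="scene": cv2.imwrite("pics/s9.png",im[100:230,230:420].repeat(4,0).repeat(4,1))
print(observe()['force'].round(1))
E
```

```text
scene red 17 was 44
[306.6 147.6] [ 0.5043 -0.0975  0.07  ]
[334.  150.9] [ 0.4757 -0.0445  0.07  ]
[287.5 161.4] [ 0.5652 -0.0985  0.07  ]
[345.1 168. ] [0.5068 0.007  0.07  ]
[296.5 179.7] [ 0.596  -0.0472  0.07  ]
[326.7 183.4] [0.5671 0.0058 0.07  ]
top red 0 was 0
[346. 187.] [ 0.5955 -0.046   0.07  ]
[319.6 200.5] [0.5666 0.0071 0.07  ]
[371.3 202.6] [ 0.5646 -0.0975  0.07  ]
[318.6 230.4] [0.5059 0.0079 0.07  ]
[370.7 232.2] [ 0.5045 -0.0963  0.07  ]
[344.1 246.3] [ 0.4754 -0.0434  0.07  ]
[-0.4 -0.  -0.3]
```

View pics/s9.png

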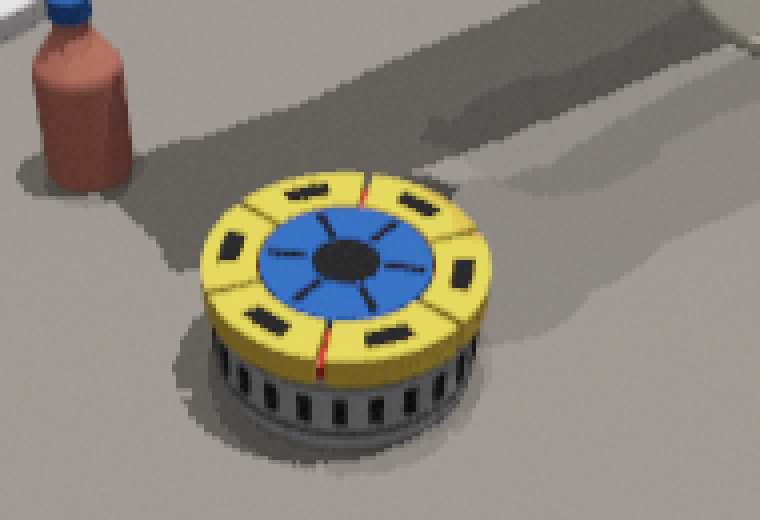

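View pics/top9.png

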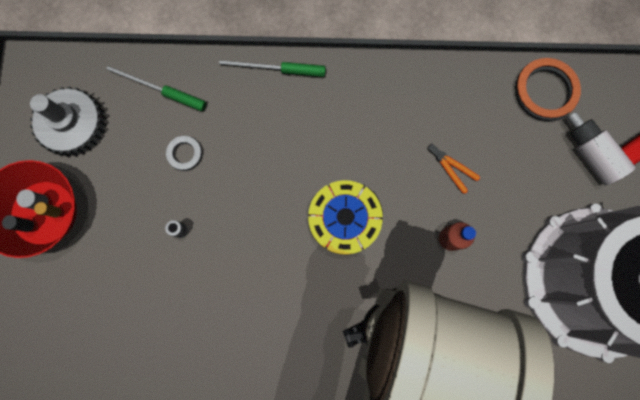

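Both views put all six marks at the 70 mm plane, agreeing to about 1–2 mm. The only red left shows through the radial gaps at (365,197) and (325,352). The drum and bystanders are where they were, and the hand is clear.

```bash
python3 -c "
from rig import *
print(hand_in())"
```

```text
the job is handed in; nothing more can be done
None
```

The dust cover is closed: all six rim sections are down flush with the blue disc. One was already shut at the start. I pressed the other five in turn with the shut fingertips, then lifted the hand clear and handed in at about 7.5 s.

- **Sections:** in the last pictures both cameras place all six section marks at 70 mm height, agreeing to about 1–2 mm. No red band shows under any section. A little red is still visible through two radial gaps between sections; I take that to be the band seen through the slots.
- **Surroundings:** the drum is where it was to within about 1 mm by its marks. By eye, the socket, bearing ring, bottle and cutters are unmoved.
- **Forces:** the fingertips reached about 41 N at most (third-axis reading at the hard stop), a bit firmer than needed. The hand was reading no contact force at the end.

No check failed.

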